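# Make up a flange kit and a hold-down kit

## Robot

A 7-joint arm with a two-finger parallel gripper is mounted at the origin on a cart in front of the work surface, level with it; the furniture and walls round the work are solid. World frame = base frame: x ahead of the robot, y to its left, z up, the work surface at z = 0. Lengths are in m, angles in rad, forces in N, time in s.
With the tool pointing down it reaches from about 0.35 to 0.9 m from the base axis. Payload 7.2 kg.
Tool frame: the origin (TCP) lies midway between the tips of the shut fingers; the grasp point (between the pads) lies 19 mm behind it; z points along the fingers, y is the line along which they close (so a half turn about z gives the same grasp; the last joint's range is limited). The gripper opens to 85 mm and grips with 20 to 120 N. Pads are 22 mm wide; open, the fingers measure 114 mm over their backs; the gripper's body (76 mm by 85 mm) begins 54 mm behind the grasp point. The pads swing forward as they close: fully open they stand 13 mm farther back than shut.
Start: joints at [-1.332, 0.411, -0.013, 1.596, 0.006, 1.134, -0.082], TCP at [0.189, 0.596, 0.231] pointing down, gripper open.
Joint ranges: [-2.95, 2.95], [-0.29, 1.99], [-1.47, 1.44], [0.14, 2.54], [-1.03, 4.17], [0.13, 1.85], [-2.86, 2.86]. Speed limits (rad/s): [2.39, 2.39, 3.01, 3.01, 3.14, 3.14, 3.14].

## Interface

Orientations are given as a unit quaternion [w, x, y, z].
In Python, from bench import telemetry, imaging, workorder gives the robot as it stands. The module is installed in compiled form; this text tells all that it offers.
- The arm moves only by the tool move_arm, never from a script. Its argument "motion" is a list of rows, each an object with "linear": the shift along the tool's x, y, z in normalised numbers (1 is 1000 mm), a list of three; "rot": the turn, a rotation vector about the tool's x, y, z in a scale on which 1.0 is 2 pi rad, a list of three; "fingers": the finger opening in mm, from 0 to 85.4. In form: [{"linear": [x, y, z], "rot": [ax, ay, az], "fingers": fingers}, ...]. A call has 1 to 10 rows; each row is the pose to reach, as a shift and turn from the pose commanded when the call began, along the tool's axes at that moment; what a row does not reach only later rows make up. A row lasts 1/10 s, in which the tool goes at most 50 mm and 8.59 degrees, less where a joint would pass 70% of its speed; a pose out of reach is approached as far as the arm can. A call with a gripper value outside its range is refused whole. The fingers move at their own pace and stop on an object; "grip_force" is the grip in N (left out, the last holds). Time passes only in rows, so rows that repeat a pose let the fingers close. It gives the time, the measured TCP pose, the force, the opening and the grip force at its end, in the units of the state.
- telemetry.get_obs(): the state, without advancing time (a new reading comes with each control period).
- imaging.capture(name): name is "scene" or "side" or "wrist"; returns a dict with "img" (400x640x3 uint8, red, green, blue), "z_map" (400x640 float32, m along the optical axis (not along the pixel's ray), 0 where there is no reading), "camera_matrix" (3x3 intrinsics, pixels), "k1" (the pictures are not rectified: a ray, as slopes to the right and down, at radius r is drawn at 1 + k1 r^2 times it, then the intrinsics apply), "cam_to_world" (4x4, takes a point from camera to world coordinates). Camera axes: x right, y down, z forward; pixel columns grow to the right and rows downward; lengths in m; the calibration is good to about 2 mm. A picture is of the moment at which its call begins.
- workorder.job_done(): hands the job in; it is judged then, once.
The state is a dict: "time_s": time; "qpos": joint angles; "qvel": joint speeds; "effort": joint torques, N m; "ee_pos": TCP position; "eef_rot": TCP orientation; "force": force on the tool from outside, world axes, zero at the start; "ft_torque": the same for the moment, N m; "grip_width": opening from 0.0 (shut) to 1.0 (fully open); "grip_force": force on a finger pad.
Only numpy, scipy, OpenCV 4.12 (cv2) and the standard library are available. Lean on these libraries where they do the work, as an engineer would, in place of code of your own. Each camera call takes 0.05 s, during which the arm holds its last target. There are 200 camera calls.

## Task

Make up the two kits in the trays at the back of the saw plate from the stock in front of them. The flange kit goes in the wooden tray: the flange ring lying flat in the large compartment and the bolt standing on its head in the narrow one; the hold-down kit goes in the metal tray: the star knob standing on its head in the short square compartment and the pine block lying flat, on its broad face, in the long one. Leave the plywood square and the screw tin where they are.

Things in the scene. Friction and masses are not known exactly. Their poses are not given: they have to be found in the camera images.
- wood_tray: Plywood tray with brown rims, 100 mm (x) by 170 mm (y). Fixed. Floors 9 mm, tops of rims and divider 14 mm above the bench; all 6 mm thick. Origin at bench height under its middle; x away from the robot, y along it to the left, within 11 degrees. Large compartment at +y: inside 88 (x) by 108 (y) mm, centre at x 0, y +25 mm. Narrow one at -y: 88 by 44 mm, centre at x 0, y -57 mm.
- metal_tray: Slim grey steel tray, 78 mm (x) by 184 mm (y). Fixed. Floors 9 mm, tops of rims and divider 14 mm above the bench; all 6 mm thick. Origin at bench height under its middle; x away from the robot, y along it to the left, within 11 degrees. Short square compartment at +y: inside 66 by 66 mm, centre at x 0, y +53 mm. Long one at -y: 66 (x) by 100 (y) mm, centre at x 0, y -36 mm.
- flange_ring: Grey steel ring lying flat, 62 mm outside diameter, 12 mm thick, hole 26 mm. Graspable across its outside at any yaw. Origin at the centre of its underside, z up.
- bolt: Steel hexagon bolt standing upright on its head, 50 mm tall: head 21 mm across and 8 mm high at the bottom, shank 11.6 mm thick above it. Origin at the centre of its underside, z up along the shank.
- star_knob: Black five-lobed clamping knob standing upside down on its head, its thin steel stud pointing up; 44 mm across and 38 mm tall. Head up to 16 mm height, above that the stud, 8 mm thick. Origin at the middle of its underside, z up; the stud is 1 mm from it along its +y.
- pine_block: Pale pine offcut lying on its broad face, 40 (its x) by 75 (its y) by 20 (z) mm. Grasp across the 40 mm. Origin at the centre of its underside.
- ply_square: Square of plywood with striped edges, 50 by 50 by 18 mm, among the stock; belongs to no kit. Origin at the centre of its underside.
- screw_tin: Round grey tin with a lid, 68 mm across and 39 mm high, among the stock; belongs to no kit. Origin at the centre of its underside.

How it is judged:
By the outcome, as a careful person would: the job done as asked, in the order asked, and still so for the second after the job is handed in, with the robot touching nothing.
It also fails if it takes over 96 s, if anything falls off the work surface, if the arm or the gripper's body presses on something with over 40 N, if the wrist force passes 120 N, or if a joint passes its speed limit or range.

## Working session

There is one attempt and no reset: what is moved stays moved. The work goes in short steps, Python scripts to look and compute and a tool call to move; the robot and the scene stay as the last step left them, time stands still between calls to the robot, and variables do not carry over. Pictures are saved under pics/ and viewed, at most 14 in all, crops included, and the job is handed in when it is done.

Besides the shell and the picture viewer there is one more tool, called after ">>>" as name(argument=value, ...) on one line, values as JSON. move_arm: Moves the arm, as the interface text tells. Its arguments: {"type":"object","properties":{"motion":{"type":"array"},"grip_force":{"type":"number"}},"required":["motion"]}

```bash
mkdir -p pics; cat > h.py <<'E'
import numpy as np, cv2
from bench import telemetry, imaging, workorder
def cap(n):
    c=imaging.capture(n); np.savez(f'{n}.npz',**c); return c
def save(c,p): cv2.imwrite(f'pics/{p}.png',c['img'][:,:,::-1])
def ray(c,uv):
    K=np.array(c['camera_matrix']);k=float(c['k1']);T=np.array(c['cam_to_world'])
    uv=np.atleast_2d(np.float64(uv)).reshape(-1,1,2)
    p=cv2.undistortPoints(uv,K,np.array([k,0,0,0,0.])).reshape(-1,2)
    d=np.c_[p,np.ones(len(p))]
    return T[:3,3],d@T[:3,:3].T
def plane(c,uv,z):
    o,d=ray(c,uv); return o+d*((z-o[2])/d[:,2])[:,None]
def depthpts(c):
    v,u=np.mgrid[:400,:640]; o,d=ray(c,np.c_[u.ravel(),v.ravel()])
    return (o+d*np.array(c['z_map']).reshape(-1,1)).reshape(400,640,3)
E
python3 - <<'E'
from h import *
s=telemetry.get_obs();print(s['time_s'],s['ee_pos'],s['eef_rot'],s['force'],s['grip_width'])
for n in('scene','side','wrist'):
    c=cap(n);save(c,n);print(n,c['k1'],np.round(c['cam_to_world'],3).tolist())
E
```

```text
0.0 [0.1886419  0.59534255 0.23043004] [-6.34865880e-05  1.52773635e-01  9.88260889e-01 -7.92591557e-04] [-0.69282604 -0.11086111  0.20491712] 1.0002770610338692
scene -0.060984585680742234 [[0.687, -0.56, 0.463, 0.091], [-0.726, -0.514, 0.457, -0.287], [-0.018, -0.65, -0.759, 0.739], [0.0, 0.0, 0.0, 1.0]]
side -0.024158760164153924 [[0.935, -0.24, 0.262, 0.284], [-0.355, -0.611, 0.707, -0.492], [-0.01, -0.754, -0.657, 0.632], [0.0, 0.0, 0.0, 1.0]]
wrist -0.043818438502841825 [[0.303, 0.92, 0.249, 0.126], [0.953, -0.292, -0.08, 0.616], [-0.001, 0.262, -0.965, 0.373], [0.0, 0.0, 0.0, 1.0]]
```

View pics/scene.png

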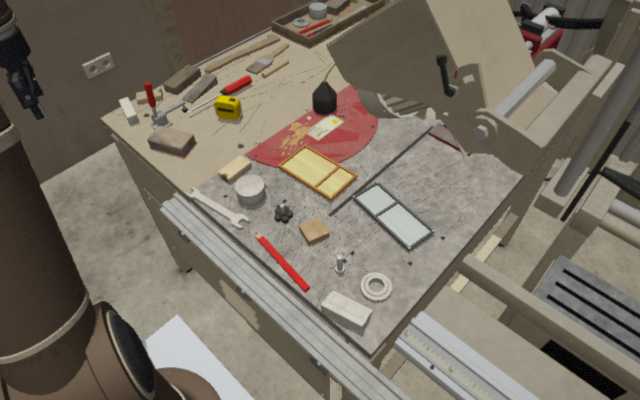

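View pics/side.png

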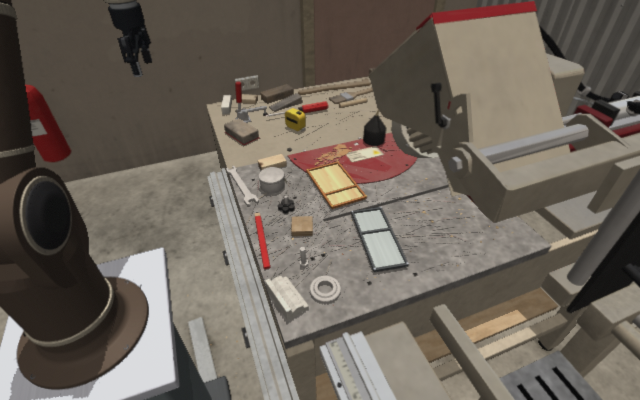

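The scene view shows the wood tray at (317,172), metal tray (393,215), ring (376,286), bolt (340,263), knob (284,211), pine block (346,310), ply square (314,231) and tin (250,190). The side view shows the same things. Next I measure heights from both depth maps.

```bash
python3 - <<'E'
from h import *
pics=[]
for n in('scene','side'):
    c=dict(np.load(n+'.npz')); P=depthpts(c); ok=(c['z_map']>0)
    roi=ok&(P[...,0]>.3)&(P[...,0]<.95)&(P[...,1]>-.45)&(P[...,1]<.3)&(P[...,2]<.1)
    print(n,'bench z',np.median(P[roi][:,2]))
    m=(roi&(P[...,2]>.006)).astype(np.uint8)
    k,l,st,ce=cv2.connectedComponentsWithStats(m)
    for i in range(1,k):
        if st[i,4]>25:
            q=P[l==i]; print(np.round(ce[i]),st[i,4],np.round(q.min(0),3),np.round(q.max(0),3))
    # orthophoto at z=0 : 1mm/px region
    xs=np.arange(.85,.35,-.001); ys=np.arange(.25,-.35,-.001)
    X,Y=np.meshgrid(xs,ys,indexing='ij'); W=np.stack([X,Y,0*X+.012],-1).reshape(-1,3)
    T=np.linalg.inv(c['cam_to_world']); 
    uv=cv2.projectPoints(W,cv2.Rodrigues(T[:3,:3])[0],T[:3,3],c['camera_matrix'],np.array([c['k1'],0,0,0,0.]))[0].reshape(*X.shape,2).astype(np.float32)
    o=cv2.remap(c['img'],uv[...,0],uv[...,1],cv2.INTER_CUBIC)
    cv2.imwrite(f'pics/o_{n}.png',o[:,:,::-1])
E
```

```text
scene bench z -0.002434203360353715
[421. 113.] 35 [0.944 0.144 0.007] [0.95  0.162 0.029]
[383. 117.] 45 [0.761 0.13  0.072] [0.809 0.189 0.1  ]
[443. 134.] 333 [0.897 0.002 0.006] [0.948 0.095 0.019]
[318. 171.] 2160 [0.543 0.126 0.006] [0.656 0.3   0.016]
[568. 179.] 525 [ 0.92  -0.271  0.006] [ 0.946 -0.235  0.1  ]
[622. 186.] 243 [ 0.938 -0.393  0.077] [ 0.95  -0.301  0.1  ]
[250. 190.] 720 [0.407 0.243 0.006] [0.479 0.3   0.043]
[393. 215.] 2443 [ 0.559 -0.097  0.006] [0.666 0.095 0.017]
[579. 194.] 209 [ 0.898 -0.296  0.006] [ 0.907 -0.283  0.099]
[593. 210.] 369 [ 0.905 -0.357  0.006] [ 0.95  -0.306  0.018]
[283. 213.] 228 [0.429 0.158 0.006] [0.471 0.2   0.04 ]
[232. 216.] 213 [0.355 0.22  0.006] [0.39  0.3   0.011]
[313. 230.] 511 [0.432 0.065 0.006] [0.494 0.125 0.021]
[282. 262.] 456 [0.348 0.01  0.006] [0.381 0.18  0.012]
[339. 264.] 122 [ 0.422 -0.016  0.006] [0.439 0.002 0.051]
[376. 286.] 554 [ 0.419 -0.116  0.006] [ 0.481 -0.054  0.013]
[346. 310.] 1142 [ 0.339 -0.124  0.006] [ 0.404 -0.031  0.035]
side bench z -0.003213420011166035
[412. 154.] 60 [0.761 0.124 0.076] [0.805 0.186 0.1  ]
[336. 185.] 1331 [0.543 0.126 0.006] [0.65  0.299 0.015]
[272. 179.] 508 [0.406 0.242 0.006] [0.476 0.3   0.04 ]
[247. 192.] 60 [0.357 0.233 0.006] [0.386 0.3   0.009]
[286. 204.] 168 [0.428 0.157 0.007] [0.469 0.2   0.037]
[379. 239.] 1941 [ 0.558 -0.097  0.006] [0.664 0.096 0.015]
[262. 241.] 234 [0.348 0.01  0.006] [0.377 0.18  0.01 ]
[302. 225.] 379 [0.431 0.065 0.007] [0.493 0.125 0.019]
[590. 273.] 1390 [ 0.897 -0.295  0.006] [ 0.95  -0.234  0.1  ]
[303. 256.] 110 [ 0.422 -0.015  0.006] [0.439 0.001 0.049]
[631. 276.] 112 [ 0.938 -0.337  0.088] [ 0.948 -0.3    0.1  ]
[286. 296.] 1017 [ 0.338 -0.124  0.006] [ 0.403 -0.029  0.033]
[325. 288.] 473 [ 0.418 -0.115  0.006] [ 0.48  -0.053  0.013]
[608. 310.] 589 [ 0.907 -0.356  0.006] [ 0.95  -0.304  0.017]
```

View pics/o_scene.png

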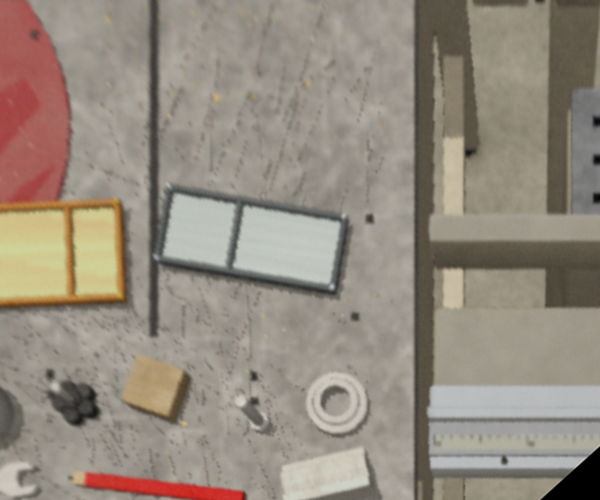

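View pics/o_side.png

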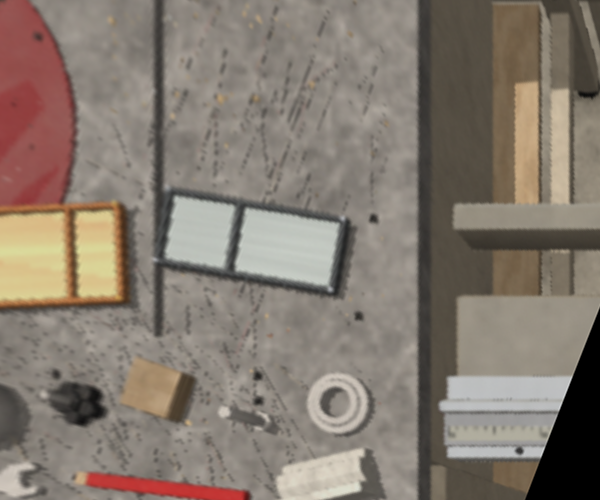

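The orthophotos (1 mm/px, x down from 0.85, y left from 0.25) show both trays, tilted slightly, and all the stock. The pine block's height reads up to 35 mm, so it may not be flat. I look closer.

```bash
python3 - <<'E'
from h import *
a=dict(np.load('scene.npz'));b=dict(np.load('side.npz'))
A=cv2.resize(a['img'][240:340,300:400],(400,400),interpolation=cv2.INTER_CUBIC)
B=cv2.resize(b['img'][230:330,250:350],(400,400),interpolation=cv2.INTER_CUBIC)
cv2.imwrite('pics/crop.png',np.hstack([A,B])[:,:,::-1])
for n,c in(('scene',a),('side',b)):
    P=depthpts(c);q=P[(c['z_map']>0)&(P[...,0]>.32)&(P[...,0]<.41)&(P[...,1]>-.13)&(P[...,1]<-.02)&(P[...,2]>.003)]
    # max height map in 5mm cells
    H=np.full((18,22),-1.);
    for x,y,z in q: 
        i,j=int((.41-x)/.005),int((-.02-y)/.005)
        if 0<=i<18 and 0<=j<22:H[i,j]=max(H[i,j],z*1000)
    print(n);print('\n'.join(' '.join('%3d'%v if v>0 else '  .' for v in r) for r in H))
E
```

```text
scene
  .   3   .   .   .   4   .   .   .   .   .   .   .   .   .   .   .   .   .   .   .   .
  .   .   .   .   .   .   .   .   .   .   .   .   .   .   .   9  10  10  10   .   .   .
  .   .   .   .   .   .   .   4   .   .   .   .  10  10  11  10  12  12  12   .   .   .
  .   .   3   .   .   .  10   8   9  10  12  12  12  13  12  11  12  21  22  21   .   .
  .   .   9   9  10  12  10  12  12  12  12  13  18  21  23  23  22  23  24  23   .   .
  .   .  12  13  12  11  11  20  20  22  22  22  22  24  23  25  24  25  26  25   .   .
  .   .  14  13  21  21  23  23  23  23  22  23  24  24  25  26  25  24  25  26   .   .
  .   3  20  23  23  24  23  23  26  26  24  25  24  25  25  25  25  25  25  23  19   .
  .   .  22  24  24  25  25  26  27  25  26  25  24  23  24  24  21   .  30  33  31   .
  .   .   .  25  25  24  26  24  24  24  22  24  21  28  31  31  31  32  31  33  35   .
  .   .   .  22  24  23  25  22  28  30  28  31  31  33  32  31  32  31  32  32  32   .
  .   .   .  21  22  31  31  32  32  34  34  33  32  33  32  31  30  33   .   .   .   .
  .   3   .   .  33  32  32  32  32  3
[... 1378 characters left out ...]
   .   .  24  23  24  24  21  20  20  31  31  31  31  31  31  31  31  32  30  30   .
  .   .   .  20  21  22  30  30  31  31  30  32  30  32  31  30  31  30  30   .   .   .
  .   .   .  29  31  31  30  31  31  31  31  31  31  31  12   .   .   .   .   .   .   .
  .   .   .  29  32  32  31  30  30  29   .   .   .   .   .   .   .   .   .   .   .   .
  .   .   .   .  31  29   .   .   .   .   .   .   .   .   .   .   .   .   .   .   .   .
  .   .   .   .   .   .   .   .   .   .   .   .   .   .   .   .   .   .   .   .   .   .
  .   .   .   .   .   .   .   .   .   .   .   .   .   .   .   .   .   .   .   .   .   .
  .   .   .   .   .   .   .   .   .   .   .   .   .   .   .   .   .   .   .   .   .   .
```

View pics/crop.png

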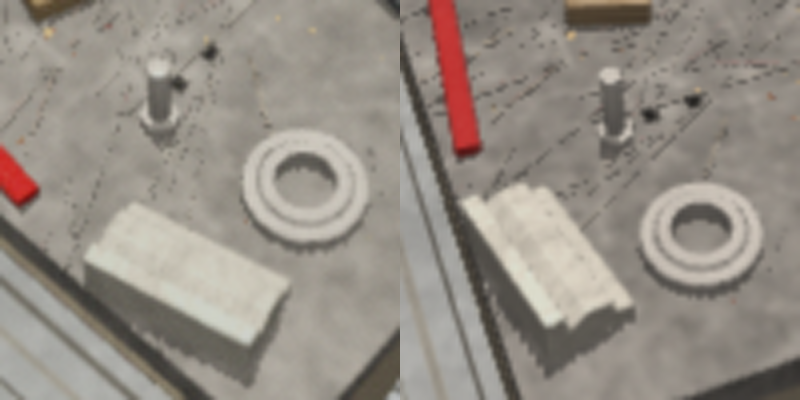

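The crop shows that the thing near the ring is a cornice moulding (about 53x88 mm, stepped 10–31 mm), not the pine block. The candidate for the block is the pale piece at scene (235,167), side (272,161). I measure that one, and fit all the others.

```bash
cat > fit.py <<'E'
from h import *
def pts(c,x0,x1,y0,y1,z0,z1):
    P=depthpts(c);m=(c['z_map']>0)
    for i,(a,b) in enumerate(((x0,x1),(y0,y1),(z0,z1))): m&=(P[...,i]>a)&(P[...,i]<b)
    return P[m]
def rect(q):
    r=cv2.minAreaRect(np.float32(q[:,:2]*1000)); return np.round(r[0],1),np.round(r[1],1),round(r[2],1)
E
python3 - <<'E'
from fit import *
for n in('scene','side'):
    c=dict(np.load(n+'.npz'));print(n)
    P=depthpts(c); u,v=((235,167),(272,161))[n=='side']; print('pine?',np.round(P[v,u],3))
    p=P[v,u]; q=pts(c,p[0]-.08,p[0]+.08,p[1]-.08,p[1]+.08,.012,.03); print(len(q),rect(q),np.median(q[:,2]))
    q=pts(c,.41,.5,.055,.135,.012,.03);print('ply',rect(q),q[:,2].max())
    q=pts(c,.53,.68,.11,.32,.011,.02);print('wood',rect(q))
    q=pts(c,.54,.69,-.12,.11,.010,.02);print('metal',rect(q))
    q=pts(c,.41,.49,-.125,-.045,.006,.02);print('ring',rect(q),np.round(cv2.minEnclosingCircle(np.float32(q[:,:2]*1000))[0],1))
    q=pts(c,.41,.45,-.03,.015,.012,.06);print('bolt shank',rect(q)); q=q[q[:,2]>.046];print(' top',q.mean(0) if len(q) else 0)
    q=pts(c,.41,.49,.14,.215,.022,.06);print('stud',rect(q)); q=q[q[:,2]>.033];print(' top',q.mean(0) if len(q) else 0)
    q=pts(c,.41,.49,.14,.215,.006,.06);print('knob',rect(q))
    q=pts(c,.38,.52,.2,.34,.03,.06);print('tin',rect(q))
    T=np.linalg.inv(c['cam_to_world'])
a=dict(np.load('scene.npz'));b=dict(np.load('side.npz'))
A=cv2.resize(a['img'][130:230,190:310],(480,400),interpolation=cv2.INTER_CUBIC)
B=cv2.resize(b['img'][140:215,245:305],(320,400),interpolation=cv2.INTER_CUBIC)
cv2.imwrite('pics/crop2.png',np.hstack([A,B])[:,:,::-1])
E
```

```text
scene
pine? [0.465 0.361 0.02 ]
421 (array([443.5, 349.4]), array([134.6,  70.7]), 35.4) 0.019162779389924833
ply (array([462.6,  95.2]), array([52.6, 49.7]), 71.3) 0.020964943106482448
wood (array([597.8, 213.1]), array([102.5, 171.2]), 2.5)
metal (array([ 6.127e+02, -5.000e-01]), array([186.6,  80.5]), 80.7)
ring (array([449.2, -84.9]), array([62.4, 60.3]), 39.0) [449.2 -85. ]
bolt shank (array([431.1,  -6.6]), array([10.8, 10.6]), 45.1)
 top [ 0.43078743 -0.00593851  0.04920857]
stud (array([450.3, 178.2]), array([7.9, 6.8]), 21.6)
 top [0.45074419 0.17856441 0.037064  ]
knob (array([450.7, 179.4]), array([43.3, 40. ]), 10.8)
tin (array([440.5, 276.4]), array([67.4, 67.5]), 89.4)
side
pine? [0.464 0.362 0.016]
252 (array([464.2, 365. ]), array([75.3, 43.2]), 3.7) 0.01723760159467841
ply (array([461.6,  96.1]), array([52.2, 48.9]), 69.9) 0.019270412590802866
wood (array([595.7, 213.2]), array([100.5, 170.9]), 2.4)
metal (array([6.113e+02, 3.000e-01]), array([185.5,  78.7]), 80.2)
ring (array([448.3, -84.9]), array([59.5, 60.5]), 66.7) [448.5 -84.3]
bolt shank (array([430. ,  -6.1]), array([11.7, 11.9]), 68.4)
 top [ 0.4294509  -0.0051931   0.04819772]
stud (array([449.2, 178.3]), array([6.3, 7.4]), 28.6)
 top [0.44932124 0.17882241 0.03528885]
knob (array([449.9, 176.8]), array([39.5, 40.7]), 39.8)
tin (array([440.6, 276.2]), array([68.2, 66.6]), 43.6)
```

View pics/crop2.png

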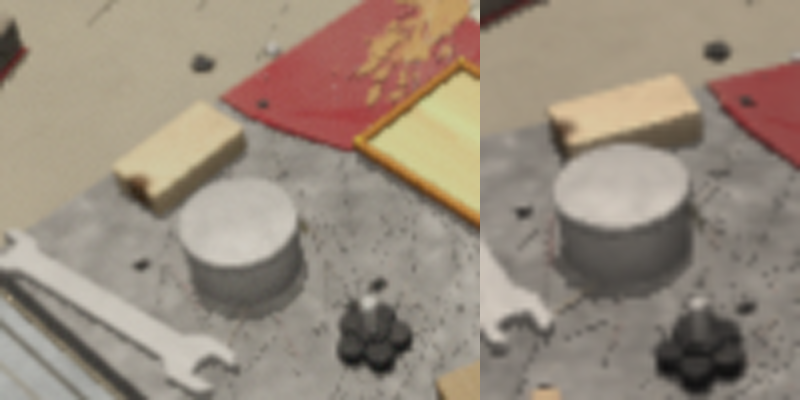

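The crop confirms it: the pine block is the pale piece behind the tin, with its centre at about (0.464, 0.365). Next I refine its pose and write a planner for the tool-axis numbers.

```bash
cat > go.py <<'E'
import sys; from h import *
from scipy.spatial.transform import Rotation as R
# go.py x y z(mm) yaw_of_tool_y(deg): shift (mm) / turn from present pose to the target, tool axes
def go(x,y,z,yaw,s=None):
    s=s or telemetry.get_obs(); w,a,b,c=s['eef_rot']; r=R.from_quat([a,b,c,w])
    t=np.radians(yaw); Y=np.array([np.cos(t),np.sin(t),0]); Z=np.array([0,0,-1.])
    g=R.from_matrix(np.c_[np.cross(Y,Z),Y,Z])
    d=(np.array([x,y,z])-1000*np.array(s['ee_pos']))
    print('linear',np.round(r.inv().apply(d),1),'rot',np.round((r.inv()*g).as_rotvec(),3))
def st():
    s=telemetry.get_obs();w,a,b,c=s['eef_rot'];y=R.from_quat([a,b,c,w]).apply([0,1,0])
    print('t',s['time_s'],'pos',np.round(s['ee_pos'],4),'yaw',round(np.degrees(np.arctan2(y[1],y[0])),2),'F',np.round(s['force'],1),'w',round(s['grip_width']*85.4,1),'gf',s['grip_force'],'q',np.round(s['qpos'],2))
if __name__=='__main__':
    st()
    for a in sys.argv[1:]: go(*map(float,a.split(',')))
E
python3 - <<'E'
from fit import *
for n in('scene','side'):
    c=dict(np.load(n+'.npz'))
    q=pts(c,.41,.52,.325,.42,.014,.03); q=q[np.hypot(q[:,0]-.4405,q[:,1]-.276)>.042]
    print(rect(q),np.percentile(q[:,2],90))
E
python3 go.py 449,-85,120,92.5 449,-85,-1,92.5
```

```text
(array([465.9, 365.6]), array([77.2, 42. ]), 4.2) 0.021071257007413247
(array([464.2, 365. ]), array([75.3, 43.2]), 3.7) 0.018935116481904556
t 0.15 pos [0.1887 0.5954 0.2307] yaw 72.42 F [-0.2 -0.5  0.7] w 85.4 gf 0.0 q [-1.33  0.41 -0.01  1.6   0.01  1.13 -0.08]
linear [-453.7 -569.9  111.4] rot [-0.001 -0.    -0.35 ]
linear [-453.7 -569.8  232.4] rot [-0.001 -0.    -0.35 ]
```

Units first: shifts go in shares of 1000 mm and turns go in shares of 2 pi rad. So -570 mm / 1000 = -0.57, 111 mm / 1000 = 0.111, -0.35 rad / 6.2832 = -0.0557.

>>> move_arm(motion=[{"linear": [-0.454,-0.57,0.111],"rot": [0,0,-0.0557],"fingers": 85},{"linear": [-0.454,-0.57,0.111],"rot": [0,0,-0.0557],"fingers": 85},{"linear": [-0.454,-0.57,0.111],"rot": [0,0,-0.0557],"fingers": 85},{"linear": [-0.454,-0.57,0.111],"rot": [0,0,-0.0557],"fingers": 85},{"linear": [-0.454,-0.57,0.111],"rot": [0,0,-0.0557],"fingers": 85},{"linear": [-0.454,-0.57,0.111],"rot": [0,0,-0.0557],"fingers": 85},{"linear": [-0.454,-0.57,0.111],"rot": [0,0,-0.0557],"fingers": 85},{"linear": [-0.454,-0.57,0.111],"rot": [0,0,-0.0557],"fingers": 85},{"linear": [-0.454,-0.57,0.111],"rot": [0,0,-0.0557],"fingers": 85},{"linear": [-0.454,-0.57,0.111],"rot": [0,0,-0.0557],"fingers": 85}])

```text
time_s: 1.15
ee_pos: [0.3659, 0.1323, 0.1559]
eef_rot: [0.0, -0.022, 1.0, 0.0]
force: [1.0, -0.1, 0.4]
grip_width: 0.994
grip_force: 0.0
```

```bash
python3 go.py 449,-85,120,92.5
```

```text
t 1.15 pos [0.3659 0.1323 0.1559] yaw 92.49 F [ 1.  -0.1  0.4] w 84.9 gf 0.0 q [-0.65  0.1   0.2   2.23 -0.03  0.82  1.17]
linear [ -73.6 -220.8   35.9] rot [ 0.001  0.001 -0.   ]
```

Scaled: -221 mm / 1000 = -0.221, -74 mm / 1000 = -0.074.

>>> move_arm(motion=[{"linear": [-0.074,-0.221,0.036],"rot": [0,0,0],"fingers": 85},{"linear": [-0.074,-0.221,0.036],"rot": [0,0,0],"fingers": 85},{"linear": [-0.074,-0.221,0.036],"rot": [0,0,0],"fingers": 85},{"linear": [-0.074,-0.221,0.036],"rot": [0,0,0],"fingers": 85},{"linear": [-0.074,-0.221,0.036],"rot": [0,0,0],"fingers": 85},{"linear": [-0.074,-0.221,0.036],"rot": [0,0,0],"fingers": 85},{"linear": [-0.074,-0.221,0.036],"rot": [0,0,0],"fingers": 85},{"linear": [-0.074,-0.221,0.036],"rot": [0,0,0],"fingers": 85},{"linear": [-0.074,-0.221,0.036],"rot": [0,0,0],"fingers": 85}])

```text
time_s: 2.05
ee_pos: [0.4489, -0.0819, 0.1201]
eef_rot: [0.0, -0.023, 1.0, 0.0]
force: [0.8, -0.7, 0.8]
grip_width: 0.992
grip_force: 0.0
```

```bash
python3 - <<'E'
from h import *
c=cap('wrist');save(c,'w1')
E
python3 go.py 449,-85,30,92.5 449,-85,0,92.5
```

```text
t 2.1 pos [ 0.4489 -0.082   0.1202] yaw 92.61 F [0.  0.  0.1] w 84.8 gf 0.0 q [-0.24  0.28  0.38  2.13 -0.15  0.76  1.84]
linear [ 0.1 -3.  90.1] rot [0.001 0.    0.002]
linear [ 1.000e-01 -3.000e+00  1.201e+02] rot [0.001 0.    0.002]
```

View pics/w1.png

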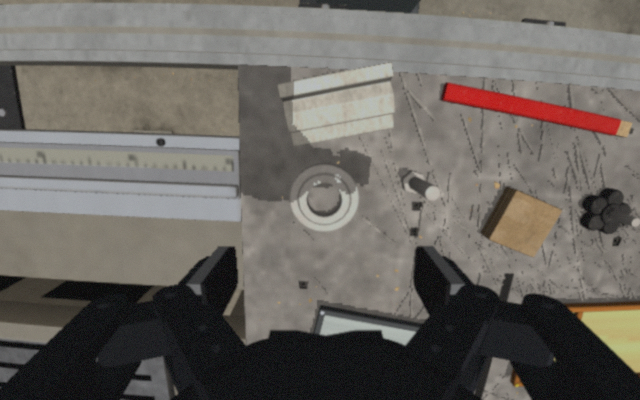

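Wrist view: the ring is at (324,196) and lies between the open fingers, with the bolt and moulding clear of it. I go down.

Scaled: 120 mm / 1000 = 0.12, 105 mm / 1000 = 0.105.

>>> move_arm(motion=[{"linear": [0,-0.003,0.045],"rot": [0,0,0],"fingers": 73},{"linear": [0,-0.003,0.085],"rot": [0,0,0],"fingers": 73},{"linear": [0,-0.003,0.105],"rot": [0,0,0],"fingers": 73},{"linear": [0,-0.003,0.12],"rot": [0,0,0],"fingers": 73},{"linear": [0,-0.003,0.12],"rot": [0,0,0],"fingers": 73},{"linear": [0,-0.003,0.12],"rot": [0,0,0],"fingers": 73}])

```text
time_s: 2.7
ee_pos: [0.4493, -0.0859, 0.0003]
eef_rot: [-0.0, -0.022, 1.0, 0.0]
force: [0.0, -0.3, -0.2]
grip_width: 0.857
grip_force: 0.0
```

```bash
python3 go.py 449,-85,0,92.5
```

```text
t 2.7 pos [ 4.493e-01 -8.590e-02  3.000e-04] yaw 92.53 F [ 0.  -0.3 -0.2] w 73.2 gf 0.0 q [-0.14  0.5   0.27  2.2  -0.29  0.47  1.98]
linear [0.2 0.9 0.3] rot [ 0.    -0.     0.001]
```

Scaled: 1 mm / 1000 = 0.001.

>>> move_arm(motion=[{"linear": [0,0.001,0.001],"rot": [0,0,0],"fingers": 50},{"linear": [0,0.001,0.001],"rot": [0,0,0],"fingers": 50},{"linear": [0,0.001,0.001],"rot": [0,0,0],"fingers": 50},{"linear": [0,0.001,0.001],"rot": [0,0,0],"fingers": 50},{"linear": [0,0.001,0.001],"rot": [0,0,0],"fingers": 50},{"linear": [0,0.001,0.001],"rot": [0,0,0],"fingers": 50}], grip_force=50)

```text
time_s: 3.3
ee_pos: [0.45, -0.0852, 0.0007]
eef_rot: [0.001, -0.022, 1.0, 0.0]
force: [-2.2, 0.4, 9.8]
grip_width: 0.683
grip_force: 51.1
```

```bash
python3 go.py 449,-85,120,92.5 596,238,120,92.5
```

```text
t 3.3 pos [ 0.45   -0.0852  0.0007] yaw 92.49 F [-2.2  0.4  9.8] w 58.4 gf 51.080967216112185 q [-0.14  0.5   0.27  2.2  -0.29  0.47  1.98]
linear [   0.7    0.3 -119.4] rot [ 0.     0.002 -0.   ]
linear [-160.2  316.6 -118.9] rot [ 0.     0.002 -0.   ]
```

Scaled: -120 mm / 1000 = -0.12, -60 mm / 1000 = -0.06.

>>> move_arm(motion=[{"linear": [0,0,-0.02],"rot": [0,0,0],"fingers": 50},{"linear": [0,0,-0.06],"rot": [0,0,0],"fingers": 50},{"linear": [0,0,-0.12],"rot": [0,0,0],"fingers": 50},{"linear": [0,0,-0.12],"rot": [0,0,0],"fingers": 50},{"linear": [0,0,-0.12],"rot": [0,0,0],"fingers": 50}])

```text
time_s: 3.8
ee_pos: [0.4508, -0.085, 0.1214]
eef_rot: [0.003, -0.022, 1.0, 0.0]
force: [0.7, -0.3, -2.3]
grip_width: 0.682
grip_force: 54.3
```

```bash
python3 - <<'E'
from h import *
c=cap('wrist');save(c,'w2')
E
python3 go.py 596,238,120,92.5
```

```text
t 3.85 pos [ 0.4496 -0.0848  0.1198] yaw 92.53 F [ 0.9  0.8 -1.8] w 58.4 gf 54.341814950457774 q [-0.25  0.28  0.4   2.13 -0.16  0.75  1.86]
linear [-160.5  316.1    0.4] rot [0.001 0.003 0.   ]
```

View pics/w2.png

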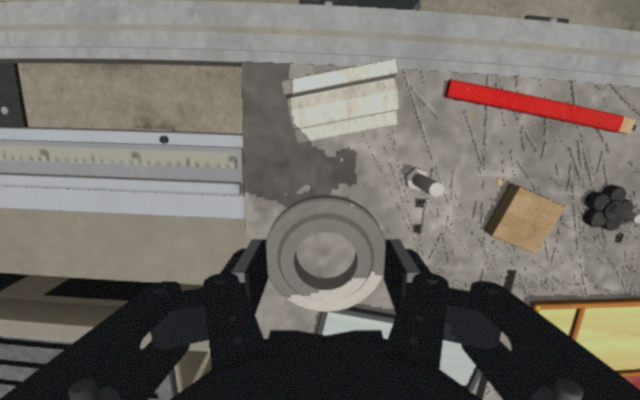

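The ring is held flat at about (326,252). I check its offset from the TCP.

```bash
python3 - <<'E'
from h import *
c=dict(np.load('wrist.npz'));P=depthpts(c);s=telemetry.get_obs()
m=(c['z_map']>0)&(np.abs(P[...,2]-.13)<.012); m[:,:272]=0; m[:,380:]=0; m[312:]=0
q=P[m]; print(len(q),np.percentile(q[:,2],[10,50,90]),np.array(cv2.minEnclosingCircle(np.float32(q[:,:2]*1000))[0])-1000*np.array(s['ee_pos'])[:2],q.min(0),q.max(0))
print(plane(c,[[325.5,252]],np.median(q[:,2])))
E
```

```text
8666 [0.12819148 0.13018005 0.13292214] [ 1.27961757 -0.06320203] [ 0.41959064 -0.1118208   0.11962277] [ 0.48201049 -0.05712104  0.13443635]
[[ 0.44667853 -0.08510156  0.13018005]]
```

Scaled: 316 mm / 1000 = 0.316, -160 mm / 1000 = -0.16.

>>> move_arm(motion=[{"linear": [-0.16,0.316,0],"rot": [0,0,0],"fingers": 50},{"linear": [-0.16,0.316,0],"rot": [0,0,0],"fingers": 50},{"linear": [-0.16,0.316,0],"rot": [0,0,0],"fingers": 50},{"linear": [-0.16,0.316,0],"rot": [0,0,0],"fingers": 50},{"linear": [-0.16,0.316,0],"rot": [0,0,0],"fingers": 50},{"linear": [-0.16,0.316,0],"rot": [0,0,0],"fingers": 50},{"linear": [-0.16,0.316,0],"rot": [0,0,0],"fingers": 50},{"linear": [-0.16,0.316,0],"rot": [0,0,0],"fingers": 50},{"linear": [-0.16,0.316,0],"rot": [0,0,0],"fingers": 50},{"linear": [-0.16,0.316,0],"rot": [0,0,0],"fingers": 50}])

```text
time_s: 4.85
ee_pos: [0.5943, 0.2354, 0.1171]
eef_rot: [-0.001, -0.021, 1.0, -0.001]
force: [-0.0, -0.3, -1.4]
grip_width: 0.683
grip_force: 54.4
```

```bash
python3 go.py 595,238,40,92.5 595,238,11,92.5
```

```text
t 4.85 pos [0.5943 0.2354 0.1171] yaw 92.42 F [-0.  -0.3 -1.4] w 58.3 gf 54.380296062736306 q [-0.67  0.56  0.3   1.69 -0.2   0.93  1.33]
linear [-1.1  2.7 77.1] rot [-0.002 -0.003 -0.001]
linear [ -1.1   2.8 106.1] rot [-0.002 -0.003 -0.001]
```

Scaled: 77 mm / 1000 = 0.077, 40 mm / 1000 = 0.04.

>>> move_arm(motion=[{"linear": [-0.001,0.002,0.04],"rot": [0,0,0],"fingers": 50},{"linear": [-0.001,0.002,0.077],"rot": [0,0,0],"fingers": 50},{"linear": [-0.001,0.002,0.077],"rot": [0,0,0],"fingers": 50},{"linear": [-0.001,0.002,0.077],"rot": [0,0,0],"fingers": 50},{"linear": [-0.001,0.002,0.077],"rot": [0,0,0],"fingers": 50}])

```text
time_s: 5.35
ee_pos: [0.5976, 0.2387, 0.044]
eef_rot: [0.001, -0.021, 1.0, 0.0]
force: [0.2, 0.2, -0.9]
grip_width: 0.678
grip_force: 54.7
```

```bash
python3 go.py 595,238,11,92.5
```

```text
t 5.35 pos [0.5976 0.2387 0.044 ] yaw 92.4 F [ 0.2  0.2 -0.9] w 57.9 gf 54.746233533660416 q [-0.65  0.65  0.28  1.72 -0.23  0.79  1.35]
linear [ 2.7 -0.6 33. ] rot [ 0.001  0.002 -0.002]
```

Scaled: 33 mm / 1000 = 0.033, 28 mm / 1000 = 0.028.

>>> move_arm(motion=[{"linear": [0.001,0,0.018],"rot": [0,0,0],"fingers": 50},{"linear": [0.001,0,0.028],"rot": [0,0,0],"fingers": 50},{"linear": [0.001,0,0.033],"rot": [0,0,0],"fingers": 50},{"linear": [0.001,0,0.033],"rot": [0,0,0],"fingers": 50},{"linear": [0.001,0,0.033],"rot": [0,0,0],"fingers": 50}])

```text
time_s: 5.85
ee_pos: [0.5958, 0.2393, 0.0099]
eef_rot: [0.0, -0.022, 1.0, 0.0]
force: [-1.1, 0.4, 2.9]
grip_width: 0.683
grip_force: 55.2
```

```bash
python3 go.py 595,238,11,92.5
```

```text
t 5.85 pos [0.5958 0.2393 0.0099] yaw 92.47 F [-1.1  0.4  2.9] w 58.3 gf 55.19411929504713 q [-0.64  0.7   0.26  1.74 -0.25  0.74  1.36]
linear [ 0.8 -1.3 -1.1] rot [ 0.     0.001 -0.   ]
```

Touching lightly. I release with a small opening, then rise.

Scaled: -110 mm / 1000 = -0.11, -70 mm / 1000 = -0.07.

>>> move_arm(motion=[{"linear": [0,0,0],"rot": [0,0,0],"fingers": 70},{"linear": [0,0,0],"rot": [0,0,0],"fingers": 70},{"linear": [0,0,0],"rot": [0,0,0],"fingers": 70},{"linear": [0,0,0],"rot": [0,0,0],"fingers": 70},{"linear": [0,0,-0.03],"rot": [0,0,0],"fingers": 70},{"linear": [0,0,-0.07],"rot": [0,0,0],"fingers": 70},{"linear": [0,0,-0.11],"rot": [0,0,0],"fingers": 70},{"linear": [0,0,-0.11],"rot": [0,0,0],"fingers": 60},{"linear": [0,0,-0.11],"rot": [0,0,0],"fingers": 50},{"linear": [0,0,-0.11],"rot": [0,0,0],"fingers": 40}])

```text
time_s: 6.85
ee_pos: [0.5944, 0.2391, 0.1179]
eef_rot: [-0.001, -0.022, 1.0, -0.0]
force: [-0.1, 0.9, -0.2]
grip_width: 0.469
grip_force: 0.0
```

```bash
python3 go.py 430.5,-5.5,120,92.5
```

```text
t 6.85 pos [0.5944 0.2391 0.1179] yaw 92.49 F [-0.1  0.9 -0.2] w 40.0 gf 0.0 q [-0.67  0.56  0.31  1.68 -0.2   0.93  1.33]
linear [ 174.4 -237.3   -1.7] rot [-0.001 -0.002 -0.   ]
```

Scaled: -237 mm / 1000 = -0.237, 174 mm / 1000 = 0.174.

>>> move_arm(motion=[{"linear": [0.174,-0.237,0],"rot": [0,0,0],"fingers": 40},{"linear": [0.174,-0.237,0],"rot": [0,0,0],"fingers": 40},{"linear": [0.174,-0.237,0],"rot": [0,0,0],"fingers": 40},{"linear": [0.174,-0.237,0],"rot": [0,0,0],"fingers": 40},{"linear": [0.174,-0.237,0],"rot": [0,0,0],"fingers": 40},{"linear": [0.174,-0.237,0],"rot": [0,0,0],"fingers": 40},{"linear": [0.174,-0.237,0],"rot": [0,0,0],"fingers": 40},{"linear": [0.174,-0.237,0],"rot": [0,0,0],"fingers": 40},{"linear": [0.174,-0.237,0],"rot": [0,0,0],"fingers": 40},{"linear": [0.174,-0.237,0],"rot": [0,0,0],"fingers": 40}])

```text
time_s: 7.85
ee_pos: [0.4322, -0.004, 0.1186]
eef_rot: [-0.0, -0.023, 1.0, -0.0]
force: [-0.5, -0.4, -0.7]
grip_width: 0.47
grip_force: 0.0
```

```bash
python3 go.py 430.5,-5.5,14,92.5; python3 - <<'E'
from fit import *
c=cap('wrist');save(c,'w3')
for h in('bolt',):
    q=pts(c,.40,.46,-.04,.03,.046,.054);print(len(q),q.mean(0),q.min(0),q.max(0))
q=pts(c,.54,.65,.185,.29,.017,.03);print('ring',len(q),q.mean(0) if len(q) else '')
E
```

```text
t 7.85 pos [ 0.4322 -0.004   0.1186] yaw 92.59 F [-0.5 -0.4 -0.7] w 40.2 gf 0.0 q [-0.43  0.24  0.38  2.19 -0.13  0.74  1.65]
linear [  1.7  -1.4 104.6] rot [-0.    -0.     0.002]
195 [ 0.43029384 -0.00361833  0.05021309] [ 0.4250192  -0.0088474   0.04600939] [0.43640513 0.00171309 0.05218269]
ring 66 [0.57134331 0.25321086 0.01796475]
```

Scaled: 104 mm / 1000 = 0.104, 85 mm / 1000 = 0.085.

>>> move_arm(motion=[{"linear": [0.002,-0.001,0.03],"rot": [0,0,0],"fingers": 40},{"linear": [0.002,-0.001,0.06],"rot": [0,0,0],"fingers": 40},{"linear": [0.002,-0.001,0.085],"rot": [0,0,0],"fingers": 40},{"linear": [0.002,-0.001,0.104],"rot": [0,0,0],"fingers": 40},{"linear": [0.002,-0.001,0.104],"rot": [0,0,0],"fingers": 40},{"linear": [0.002,-0.001,0.104],"rot": [0,0,0],"fingers": 25},{"linear": [0.002,-0.001,0.104],"rot": [0,0,0],"fingers": 5},{"linear": [0.002,-0.001,0.104],"rot": [0,0,0],"fingers": 5},{"linear": [0.002,-0.001,0.104],"rot": [0,0,0],"fingers": 5},{"linear": [0.002,-0.001,0.104],"rot": [0,0,0],"fingers": 5}], grip_force=40)

```text
time_s: 8.9
ee_pos: [0.4304, -0.0059, 0.0157]
eef_rot: [0.001, -0.022, 1.0, 0.0]
force: [-0.8, 1.6, 5.3]
grip_width: 0.121
grip_force: 39.2
```

```bash
python3 go.py 430.5,-5.5,14,92.5;
```

```text
t 8.9 pos [ 0.4304 -0.0059  0.0157] yaw 92.48 F [-0.8  1.6  5.3] w 10.4 gf 39.23227071762085 q [-0.34  0.44  0.29  2.26 -0.27  0.47  1.78]
linear [-0.1  0.4  1.7] rot [ 0.     0.002 -0.   ]
```

Scaled: -105 mm / 1000 = -0.105, -65 mm / 1000 = -0.065.

>>> move_arm(motion=[{"linear": [0,0,-0.025],"rot": [0,0,0],"fingers": 5},{"linear": [0,0,-0.065],"rot": [0,0,0],"fingers": 5},{"linear": [0,0,-0.105],"rot": [0,0,0],"fingers": 5},{"linear": [0,0,-0.105],"rot": [0,0,0],"fingers": 5},{"linear": [0,0,-0.105],"rot": [0,0,0],"fingers": 5}])

```text
time_s: 9.4
ee_pos: [0.4302, -0.0058, 0.1209]
eef_rot: [0.001, -0.022, 1.0, 0.001]
force: [-0.8, 0.2, -0.5]
grip_width: 0.122
grip_force: 39.0
```

```bash
python3 go.py 599,156,120,92.5
```

```text
t 9.4 pos [ 0.4302 -0.0058  0.1209] yaw 92.5 F [-0.8  0.2 -0.5] w 10.4 gf 38.99455726146698 q [-0.45  0.23  0.4   2.19 -0.13  0.74  1.66]
linear [-175.7  154.3    1.5] rot [0.001 0.002 0.   ]
```

Scaled: -176 mm / 1000 = -0.176, 154 mm / 1000 = 0.154.

>>> move_arm(motion=[{"linear": [-0.176,0.154,0],"rot": [0,0,0],"fingers": 5},{"linear": [-0.176,0.154,0],"rot": [0,0,0],"fingers": 5},{"linear": [-0.176,0.154,0],"rot": [0,0,0],"fingers": 5},{"linear": [-0.176,0.154,0],"rot": [0,0,0],"fingers": 5},{"linear": [-0.176,0.154,0],"rot": [0,0,0],"fingers": 5},{"linear": [-0.176,0.154,0],"rot": [0,0,0],"fingers": 5},{"linear": [-0.176,0.154,0],"rot": [0,0,0],"fingers": 5},{"linear": [-0.176,0.154,0],"rot": [0,0,0],"fingers": 5}])

```text
time_s: 10.2
ee_pos: [0.5975, 0.1537, 0.1187]
eef_rot: [-0.001, -0.021, 1.0, -0.001]
force: [-0.5, -0.4, -1.1]
grip_width: 0.12
grip_force: 39.1
```

```bash
python3 go.py 599,156,26,92.5;  python3 - <<'E'
from h import *
c=cap('wrist');save(c,'w4')
E
```

```text
t 10.2 pos [0.5975 0.1537 0.1187] yaw 92.4 F [-0.5 -0.4 -1.1] w 10.2 gf 39.058876633644104 q [-0.58  0.53  0.34  1.75 -0.21  0.91  1.47]
linear [-1.8  2.3 92.7] rot [-0.001 -0.003 -0.002]
```

View pics/w4.png

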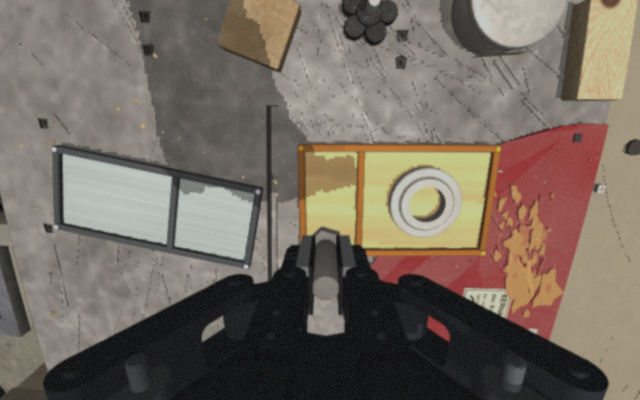

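The ring lies flat and inside the large compartment at (425,201). The bolt is upright in the grip at (325,270). I lower it.

Scaled: 88 mm / 1000 = 0.088, 82 mm / 1000 = 0.082.

>>> move_arm(motion=[{"linear": [-0.001,0.002,0.035],"rot": [0,0,0],"fingers": 5},{"linear": [-0.001,0.002,0.065],"rot": [0,0,0],"fingers": 5},{"linear": [-0.001,0.002,0.082],"rot": [0,0,0],"fingers": 5},{"linear": [-0.001,0.002,0.088],"rot": [0,0,0],"fingers": 5},{"linear": [-0.001,0.002,0.088],"rot": [0,0,0],"fingers": 5},{"linear": [-0.001,0.002,0.088],"rot": [0,0,0],"fingers": 5}])

```text
time_s: 10.85
ee_pos: [0.6004, 0.1571, 0.0331]
eef_rot: [0.001, -0.021, 1.0, 0.0]
force: [0.5, -1.0, -0.8]
grip_width: 0.122
grip_force: 39.1
```

```bash
python3 go.py 599,156,25,92.5
```

```text
t 10.85 pos [0.6004 0.1571 0.0331] yaw 92.44 F [ 0.5 -1.  -0.8] w 10.4 gf 39.0589964389801 q [-0.55  0.64  0.3   1.79 -0.26  0.75  1.5 ]
linear [ 1.4 -1.   8.1] rot [ 0.     0.001 -0.001]
```

Scaled: 8 mm / 1000 = 0.008, 4 mm / 1000 = 0.004.

>>> move_arm(motion=[{"linear": [0.001,-0.001,0.004],"rot": [0,0,0],"fingers": 5},{"linear": [0.001,-0.001,0.008],"rot": [0,0,0],"fingers": 5},{"linear": [0.001,-0.001,0.008],"rot": [0,0,0],"fingers": 5},{"linear": [0.001,-0.001,0.008],"rot": [0,0,0],"fingers": 5}])

```text
time_s: 11.25
ee_pos: [0.5994, 0.1564, 0.0248]
eef_rot: [0.001, -0.022, 1.0, 0.0]
force: [-1.4, -0.7, 5.3]
grip_width: 0.122
grip_force: 39.5
```

```bash
python3 go.py 599,156,25,92.5
```

```text
t 11.25 pos [0.5994 0.1564 0.0248] yaw 92.47 F [-1.4 -0.7  5.3] w 10.5 gf 39.46068048477173 q [-0.54  0.65  0.29  1.8  -0.27  0.73  1.51]
linear [ 0.4 -0.4 -0.2] rot [ 0.     0.001 -0.   ]
```

Scaled: -95 mm / 1000 = -0.095, -60 mm / 1000 = -0.06.

>>> move_arm(motion=[{"linear": [0,0,0],"rot": [0,0,0],"fingers": 16},{"linear": [0,0,0],"rot": [0,0,0],"fingers": 25},{"linear": [0,0,0],"rot": [0,0,0],"fingers": 36},{"linear": [0,0,0],"rot": [0,0,0],"fingers": 36},{"linear": [0,0,-0.02],"rot": [0,0,0],"fingers": 36},{"linear": [0,0,-0.06],"rot": [0,0,0],"fingers": 36},{"linear": [0,0,-0.095],"rot": [0,0,0],"fingers": 36},{"linear": [0,0,-0.095],"rot": [0,0,0],"fingers": 36},{"linear": [0,0,-0.095],"rot": [0,0,0],"fingers": 36}])

```text
time_s: 12.15
ee_pos: [0.5993, 0.1566, 0.1198]
eef_rot: [0.001, -0.022, 1.0, 0.0]
force: [-0.5, 0.4, -1.1]
grip_width: 0.422
grip_force: 0.0
```

```bash
python3 go.py 450,178.5,120,92.5
```

```text
t 12.15 pos [0.5993 0.1566 0.1198] yaw 92.48 F [-0.5  0.4 -1.1] w 36.1 gf 0.0 q [-0.58  0.53  0.34  1.74 -0.22  0.91  1.47]
linear [148.2  28.4  -0.4] rot [ 0.001  0.002 -0.   ]
```

Scaled: 148 mm / 1000 = 0.148, 28 mm / 1000 = 0.028.

>>> move_arm(motion=[{"linear": [0.148,0.028,0],"rot": [0,0,0],"fingers": 36},{"linear": [0.148,0.028,0],"rot": [0,0,0],"fingers": 36},{"linear": [0.148,0.028,0],"rot": [0,0,0],"fingers": 36},{"linear": [0.148,0.028,0],"rot": [0,0,0],"fingers": 36},{"linear": [0.148,0.028,0],"rot": [0,0,0],"fingers": 36},{"linear": [0.148,0.028,0],"rot": [0,0,0],"fingers": 36},{"linear": [0.148,0.028,0],"rot": [0,0,0],"fingers": 36}])

```text
time_s: 12.85
ee_pos: [0.4509, 0.1776, 0.1187]
eef_rot: [0.0, -0.021, 1.0, -0.0]
force: [0.6, 0.0, -0.7]
grip_width: 0.421
grip_force: 0.0
```

```bash
python3 go.py 450,178.5,18,92.5; python3 - <<'E'
from fit import *
c=cap('wrist')
q=pts(c,.42,.48,.15,.21,.033,.045);print(len(q),q.mean(0))
c=cap('scene');P=pts(c,.54,.66,.12,.19,.03,.08);print('bolt',len(P),P.mean(0),P.max(0))
E
```

```text
t 12.85 pos [0.4509 0.1776 0.1187] yaw 92.42 F [ 0.6  0.  -0.7] w 35.9 gf 0.0 q [-0.76  0.32  0.35  2.07 -0.15  0.78  1.29]
linear [  0.9   1.  100.7] rot [-0.001  0.    -0.001]
93 [0.45000875 0.18026358 0.03770918]
bolt 55 [0.59737599 0.15462617 0.04827184] [0.60370848 0.16113741 0.06017061]
```

Scaled: 99 mm / 1000 = 0.099, 85 mm / 1000 = 0.085.

>>> move_arm(motion=[{"linear": [0.001,0.001,0.03],"rot": [0,0,0],"fingers": 30},{"linear": [0.001,0.001,0.06],"rot": [0,0,0],"fingers": 30},{"linear": [0.001,0.001,0.085],"rot": [0,0,0],"fingers": 30},{"linear": [0.001,0.001,0.099],"rot": [0,0,0],"fingers": 30},{"linear": [0.001,0.001,0.099],"rot": [0,0,0],"fingers": 30},{"linear": [0.001,0.001,0.099],"rot": [0,0,0],"fingers": 30}], grip_force=40)

```text
time_s: 13.55
ee_pos: [0.4492, 0.1785, 0.02]
eef_rot: [-0.0, -0.021, 1.0, -0.0]
force: [0.1, -0.2, -0.5]
grip_width: 0.356
grip_force: 0.0
```

```bash
python3 go.py 450,178.8,18.5,92.5
```

```text
t 13.55 pos [0.4492 0.1785 0.02  ] yaw 92.43 F [ 0.1 -0.2 -0.5] w 30.4 gf 0.0 q [-0.7   0.49  0.28  2.13 -0.25  0.55  1.37]
linear [-0.8  0.2  1.5] rot [-0.    -0.    -0.001]
```

Scaled: 1 mm / 1000 = 0.001.

>>> move_arm(motion=[{"linear": [0,0,0.001],"rot": [0,0,0],"fingers": 20},{"linear": [0,0,0.001],"rot": [0,0,0],"fingers": 2},{"linear": [0,0,0.001],"rot": [0,0,0],"fingers": 2},{"linear": [0,0,0.001],"rot": [0,0,0],"fingers": 2},{"linear": [0,0,0.001],"rot": [0,0,0],"fingers": 2},{"linear": [0,0,0.001],"rot": [0,0,0],"fingers": 2}])

```text
time_s: 14.15
ee_pos: [0.4493, 0.1792, 0.0196]
eef_rot: [0.001, -0.022, 1.0, 0.0]
force: [0.1, -1.3, 6.6]
grip_width: 0.068
grip_force: 39.6
```

```bash
python3 go.py 450,178.8,18.5,92.5
```

```text
t 14.15 pos [0.4493 0.1792 0.0196] yaw 92.48 F [ 0.1 -1.3  6.6] w 5.8 gf 39.64212477207184 q [-0.7   0.49  0.28  2.13 -0.25  0.55  1.38]
linear [-0.7 -0.4  1.1] rot [ 0.001  0.001 -0.   ]
```

Scaled: -100 mm / 1000 = -0.1, -65 mm / 1000 = -0.065.

>>> move_arm(motion=[{"linear": [0,0,-0.025],"rot": [0,0,0],"fingers": 2},{"linear": [0,0,-0.065],"rot": [0,0,0],"fingers": 2},{"linear": [0,0,-0.1],"rot": [0,0,0],"fingers": 2},{"linear": [0,0,-0.1],"rot": [0,0,0],"fingers": 2},{"linear": [0,0,-0.1],"rot": [0,0,0],"fingers": 2}])

```text
time_s: 14.65
ee_pos: [0.4489, 0.1792, 0.1196]
eef_rot: [0.001, -0.022, 1.0, 0.001]
force: [-0.2, 0.1, -1.2]
grip_width: 0.065
grip_force: 39.1
```

```bash
python3 go.py 621,52,120,92.5
```

```text
t 14.65 pos [0.4489 0.1792 0.1196] yaw 92.5 F [-0.2  0.1 -1.2] w 5.5 gf 39.14165496826172 q [-0.77  0.32  0.36  2.07 -0.16  0.77  1.29]
linear [-166.4 -134.6   -0.4] rot [ 0.001  0.001 -0.   ]
```

Scaled: -166 mm / 1000 = -0.166, -135 mm / 1000 = -0.135.

>>> move_arm(motion=[{"linear": [-0.166,-0.135,0],"rot": [0,0,0],"fingers": 2},{"linear": [-0.166,-0.135,0],"rot": [0,0,0],"fingers": 2},{"linear": [-0.166,-0.135,0],"rot": [0,0,0],"fingers": 2},{"linear": [-0.166,-0.135,0],"rot": [0,0,0],"fingers": 2},{"linear": [-0.166,-0.135,0],"rot": [0,0,0],"fingers": 2},{"linear": [-0.166,-0.135,0],"rot": [0,0,0],"fingers": 2},{"linear": [-0.166,-0.135,0],"rot": [0,0,0],"fingers": 2},{"linear": [-0.166,-0.135,0],"rot": [0,0,0],"fingers": 2}])

```text
time_s: 15.45
ee_pos: [0.6188, 0.0528, 0.1181]
eef_rot: [-0.001, -0.023, 1.0, 0.0]
force: [-0.7, 0.6, -0.3]
grip_width: 0.074
grip_force: 39.2
```

```bash
python3 go.py 621,52,29,92.5;  python3 - <<'E'
from h import *
c=cap('wrist');save(c,'w5')
E
```

```text
t 15.45 pos [0.6188 0.0528 0.1181] yaw 92.58 F [-0.7  0.6 -0.3] w 6.3 gf 39.15959894657135 q [-0.43  0.54  0.38  1.74 -0.24  0.91  1.66]
linear [-2.3 -1.  89.1] rot [ 0.001 -0.002  0.001]
```

View pics/w5.png

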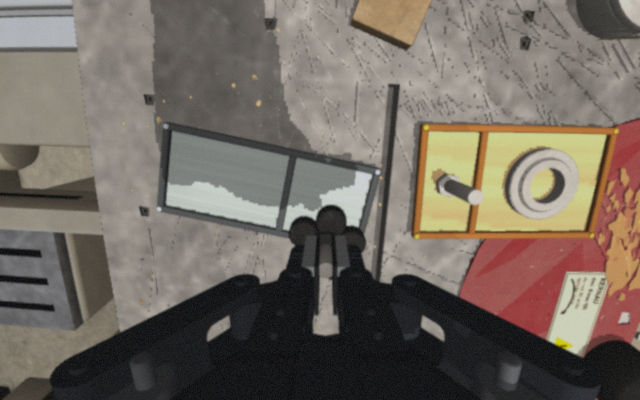

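The bolt stands in the narrow compartment at (455,186), and the knob hangs straight in the grip at (325,225). I lower it.

Scaled: 83 mm / 1000 = 0.083, 80 mm / 1000 = 0.08.

>>> move_arm(motion=[{"linear": [-0.001,-0.001,0.035],"rot": [0,0,0],"fingers": 2},{"linear": [-0.001,-0.001,0.065],"rot": [0,0,0],"fingers": 2},{"linear": [-0.001,-0.001,0.08],"rot": [0,0,0],"fingers": 2},{"linear": [-0.001,-0.001,0.083],"rot": [0,0,0],"fingers": 2},{"linear": [-0.001,-0.001,0.083],"rot": [0,0,0],"fingers": 2},{"linear": [-0.001,-0.001,0.083],"rot": [0,0,0],"fingers": 2}])

```text
time_s: 16.1
ee_pos: [0.6224, 0.0504, 0.0374]
eef_rot: [0.001, -0.022, 1.0, 0.0]
force: [0.5, -0.2, -1.6]
grip_width: 0.067
grip_force: 39.2
```

```bash
python3 go.py 621,52,28.5,92.5
```

```text
t 16.1 pos [0.6224 0.0504 0.0374] yaw 92.49 F [ 0.5 -0.2 -1.6] w 5.7 gf 39.15462076663971 q [-0.4   0.64  0.34  1.78 -0.29  0.76  1.7 ]
linear [1.3 1.6 8.9] rot [ 0.     0.002 -0.   ]
```

>>> move_arm(motion=[{"linear": [0.001,0.001,0.004],"rot": [0,0,0],"fingers": 2},{"linear": [0.001,0.001,0.008],"rot": [0,0,0],"fingers": 2},{"linear": [0.001,0.001,0.009],"rot": [0,0,0],"fingers": 2},{"linear": [0.001,0.001,0.009],"rot": [0,0,0],"fingers": 2}])

```text
time_s: 16.5
ee_pos: [0.6209, 0.0515, 0.0287]
eef_rot: [0.001, -0.022, 1.0, 0.001]
force: [-4.3, 0.6, 12.6]
grip_width: 0.07
grip_force: 40.5
```

```bash
python3 go.py 621,52,28.5,92.5
```

```text
t 16.5 pos [0.6209 0.0515 0.0287] yaw 92.48 F [-4.3  0.6 12.6] w 6.0 gf 40.5495822429657 q [-0.39  0.66  0.33  1.79 -0.3   0.75  1.71]
linear [-0.1  0.5  0.2] rot [ 0.001  0.001 -0.   ]
```

Scaled: -100 mm / 1000 = -0.1, -60 mm / 1000 = -0.06.

>>> move_arm(motion=[{"linear": [0,0,-0.0005],"rot": [0,0,0],"fingers": 12},{"linear": [0,0,-0.0005],"rot": [0,0,0],"fingers": 22},{"linear": [0,0,-0.0005],"rot": [0,0,0],"fingers": 36},{"linear": [0,0,-0.0005],"rot": [0,0,0],"fingers": 36},{"linear": [0,0,-0.02],"rot": [0,0,0],"fingers": 36},{"linear": [0,0,-0.06],"rot": [0,0,0],"fingers": 36},{"linear": [0,0,-0.1],"rot": [0,0,0],"fingers": 50},{"linear": [0,0,-0.1],"rot": [0,0,0],"fingers": 56},{"linear": [0,0,-0.1],"rot": [0,0,0],"fingers": 56}])

```text
time_s: 17.4
ee_pos: [0.621, 0.0513, 0.1279]
eef_rot: [0.001, -0.022, 1.0, 0.0]
force: [0.1, 0.4, -0.9]
grip_width: 0.656
grip_force: 0.0
```

```bash
python3 go.py 465,365,130,94
```

```text
t 17.4 pos [0.621  0.0513 0.1279] yaw 92.49 F [ 0.1  0.4 -0.9] w 56.1 gf 0.0 q [-0.43  0.53  0.38  1.73 -0.24  0.93  1.66]
linear [142.2 320.1  -2.2] rot [ 0.001  0.002 -0.026]
```

Scaled: 320 mm / 1000 = 0.32, 142 mm / 1000 = 0.142, -0.026 rad / 6.2832 = -0.0041.

>>> move_arm(motion=[{"linear": [0.142,0.32,-0.002],"rot": [0,0,-0.0041],"fingers": 56},{"linear": [0.142,0.32,-0.002],"rot": [0,0,-0.0041],"fingers": 56},{"linear": [0.142,0.32,-0.002],"rot": [0,0,-0.0041],"fingers": 56},{"linear": [0.142,0.32,-0.002],"rot": [0,0,-0.0041],"fingers": 56},{"linear": [0.142,0.32,-0.002],"rot": [0,0,-0.0041],"fingers": 56},{"linear": [0.142,0.32,-0.002],"rot": [0,0,-0.0041],"fingers": 56},{"linear": [0.142,0.32,-0.002],"rot": [0,0,-0.0041],"fingers": 56},{"linear": [0.142,0.32,-0.002],"rot": [0,0,-0.0041],"fingers": 56},{"linear": [0.142,0.32,-0.002],"rot": [0,0,-0.0041],"fingers": 56},{"linear": [0.142,0.32,-0.002],"rot": [0,0,-0.0041],"fingers": 56}])

```text
time_s: 18.4
ee_pos: [0.4649, 0.3631, 0.1279]
eef_rot: [-0.0, -0.034, 0.999, -0.001]
force: [0.9, -0.0, 0.5]
grip_width: 0.654
grip_force: 0.0
```

```bash
python3 - <<'E'
from fit import *
c=cap('wrist');save(c,'w6')
q=pts(c,.41,.52,.325,.42,.013,.03); q=q[np.hypot(q[:,0]-.4405,q[:,1]-.276)>.042]
print(rect(q))
E
python3 go.py 465,365,7,94
```

```text
(array([464.9, 367.8]), array([73.6, 40. ]), 3.8)
t 18.45 pos [0.4653 0.3628 0.1282] yaw 93.83 F [ 0.9 -0.5 -0.4] w 56.2 gf 0.0 q [-0.99  0.47  0.34  1.81 -0.19  0.9   1.07]
linear [1.000e-01 2.500e+00 1.212e+02] rot [-0.002 -0.001 -0.003]
```

View pics/w6.png

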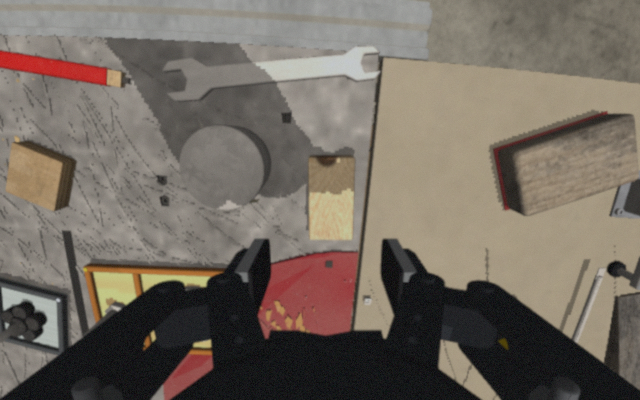

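The block is at (331,198), between the fingers. The right finger will come down over the wooden bench beside the plate, so I check that bench's height.

```bash
python3 - <<'E'
from fit import *
for n in('wrist','scene'):
    c=dict(np.load(n+'.npz')); q=pts(c,.43,.5,.395,.44,-.1,.1);print(len(q),np.percentile(q[:,2],[5,50,99]))
E
python3 go.py 465,366.5,7,94
```

```text
3060 [-0.01760891 -0.00940914  0.00050126]
210 [-0.01229212 -0.01004587 -0.00620607]
t 18.45 pos [0.4653 0.3628 0.1282] yaw 93.83 F [ 0.9 -0.5 -0.4] w 56.2 gf 0.0 q [-0.99  0.47  0.34  1.81 -0.19  0.9   1.07]
linear [  0.    4.  121.2] rot [-0.002 -0.001 -0.003]
```

It is lower, so it's clear.

Scaled: 120 mm / 1000 = 0.12, 105 mm / 1000 = 0.105.

>>> move_arm(motion=[{"linear": [0,0.004,0.04],"rot": [0,0,0],"fingers": 56},{"linear": [0,0.004,0.08],"rot": [0,0,0],"fingers": 56},{"linear": [0,0.004,0.105],"rot": [0,0,0],"fingers": 56},{"linear": [0,0.004,0.12],"rot": [0,0,0],"fingers": 56},{"linear": [0,0.004,0.12],"rot": [0,0,0],"fingers": 56},{"linear": [0,0.004,0.12],"rot": [0,0,0],"fingers": 56}], grip_force=50)

```text
time_s: 19.05
ee_pos: [0.4655, 0.3683, 0.0097]
eef_rot: [0.0, -0.034, 0.999, 0.0]
force: [-0.2, -0.8, 0.5]
grip_width: 0.657
grip_force: 0.0
```

```bash
python3 go.py 465,366.5,7,94
```

```text
t 19.05 pos [0.4655 0.3683 0.0097] yaw 93.88 F [-0.2 -0.8  0.5] w 56.1 gf 0.0 q [-0.95  0.64  0.27  1.87 -0.26  0.67  1.12]
linear [ 0.6 -1.7  2.7] rot [ 0.     0.001 -0.002]
```

Scaled: 2 mm / 1000 = 0.002, -1 mm / 1000 = -0.001.

>>> move_arm(motion=[{"linear": [0,-0.001,0.002],"rot": [0,0,0],"fingers": 45},{"linear": [0,-0.001,0.002],"rot": [0,0,0],"fingers": 30},{"linear": [0,-0.001,0.002],"rot": [0,0,0],"fingers": 30},{"linear": [0,-0.001,0.002],"rot": [0,0,0],"fingers": 30},{"linear": [0,-0.001,0.002],"rot": [0,0,0],"fingers": 30},{"linear": [0,-0.001,0.002],"rot": [0,0,0],"fingers": 30}])

```text
time_s: 19.65
ee_pos: [0.4655, 0.3683, 0.0085]
eef_rot: [0.001, -0.035, 0.999, 0.001]
force: [-0.2, -0.8, 6.9]
grip_width: 0.451
grip_force: 51.3
```

```bash
python3 go.py 465,366.5,7,94
```

```text
t 19.65 pos [0.4655 0.3683 0.0085] yaw 93.96 F [-0.2 -0.8  6.9] w 38.5 gf 51.31835639476776 q [-0.95  0.64  0.27  1.87 -0.26  0.66  1.12]
linear [ 0.6 -1.7  1.5] rot [ 0.002  0.002 -0.001]
```

>>> move_arm(motion=[{"linear": [0,0,-0.025],"rot": [0,0,0],"fingers": 30},{"linear": [0,0,-0.065],"rot": [0,0,0],"fingers": 30},{"linear": [0,0,-0.125],"rot": [0,0,0],"fingers": 30},{"linear": [0,0,-0.125],"rot": [0,0,0],"fingers": 30},{"linear": [0,0,-0.125],"rot": [0,0,0],"fingers": 30}])

```text
time_s: 20.15
ee_pos: [0.4656, 0.3688, 0.1347]
eef_rot: [0.002, -0.035, 0.999, 0.002]
force: [0.5, 1.2, 0.4]
grip_width: 0.448
grip_force: 50.5
```

```bash
python3 go.py 606,-35.5,130,-9.6
```

```text
t 20.15 pos [0.4656 0.3688 0.1347] yaw 93.97 F [0.5 1.2 0.4] w 38.3 gf 50.52493929862976 q [-1.    0.47  0.34  1.8  -0.19  0.9   1.06]
linear [-112.1 -413.1    3.6] rot [ 6.000e-03 -1.000e-03  1.808e+00]
```

Scaled: -413 mm / 1000 = -0.413, -112 mm / 1000 = -0.112, 1.808 rad / 6.2832 = 0.2878.

>>> move_arm(motion=[{"linear": [-0.112,-0.413,0],"rot": [0,0,0.2878],"fingers": 30},{"linear": [-0.112,-0.413,0],"rot": [0,0,0.2878],"fingers": 30},{"linear": [-0.112,-0.413,0],"rot": [0,0,0.2878],"fingers": 30},{"linear": [-0.112,-0.413,0],"rot": [0,0,0.2878],"fingers": 30},{"linear": [-0.112,-0.413,0],"rot": [0,0,0.2878],"fingers": 30},{"linear": [-0.112,-0.413,0],"rot": [0,0,0.2878],"fingers": 30},{"linear": [-0.112,-0.413,0],"rot": [0,0,0.2878],"fingers": 30},{"linear": [-0.112,-0.413,0],"rot": [0,0,0.2878],"fingers": 30},{"linear": [-0.112,-0.413,0],"rot": [0,0,0.2878],"fingers": 30},{"linear": [-0.112,-0.413,0],"rot": [0,0,0.2878],"fingers": 30}])

```text
time_s: 21.15
ee_pos: [0.6044, -0.0429, 0.1307]
eef_rot: [0.001, 0.661, 0.75, -0.002]
force: [0.9, 0.4, -0.9]
grip_width: 0.45
grip_force: 50.5
```

```bash
python3 go.py 606,-35.5,130,-9.6
```

```text
t 21.15 pos [ 0.6044 -0.0429  0.1307] yaw 7.26 F [ 0.9  0.4 -0.9] w 38.4 gf 50.48740804195404 q [-0.54  0.58  0.76  1.79 -0.47  0.97  0.54]
linear [7.1 2.5 0.7] rot [-0.001  0.004  0.294]
```

Scaled: 4 mm / 1000 = 0.004, 2 mm / 1000 = 0.002, 0.294 rad / 6.2832 = 0.0468.

>>> move_arm(motion=[{"linear": [0.004,0.002,0],"rot": [0,0,0.0468],"fingers": 30},{"linear": [0.004,0.002,0],"rot": [0,0,0.0468],"fingers": 30},{"linear": [0.004,0.002,0],"rot": [0,0,0.0468],"fingers": 30},{"linear": [0.004,0.002,0],"rot": [0,0,0.0468],"fingers": 30},{"linear": [0.004,0.002,0],"rot": [0,0,0.0468],"fingers": 30}])

```text
time_s: 21.65
ee_pos: [0.6058, -0.0323, 0.1314]
eef_rot: [-0.0, 0.758, 0.652, -0.0]
force: [-0.1, 1.0, -0.5]
grip_width: 0.452
grip_force: 50.5
```

```bash
python3 go.py 606,-35.5,50,-9.6; python3 - <<'E'
from fit import *
c=cap('wrist');save(c,'w7')
q=pts(c,.54,.69,-.12,.11,.010,.02);print(rect(q))
E
```

```text
t 21.65 pos [ 0.6058 -0.0323  0.1314] yaw -8.64 F [-0.1  1.  -0.5] w 38.6 gf 50.49146354198456 q [-0.6   0.61  0.83  1.79 -0.53  0.99  0.29]
linear [-3.1  0.7 81.4] rot [-0.001  0.     0.017]
(array([615.5,  19.4]), array([147.6,  78.5]), 80.3)
```

View pics/w7.png

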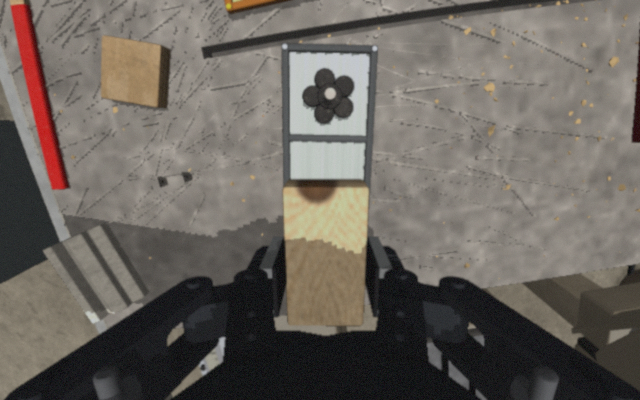

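The knob stands in the short square compartment at (328,94). The block is aligned with the long compartment, so I lower it.

Scaled: 100 mm / 1000 = 0.1, 95 mm / 1000 = 0.095, 0.017 rad / 6.2832 = 0.0027.

>>> move_arm(motion=[{"linear": [-0.003,0.001,0.04],"rot": [0,0,0.0027],"fingers": 30},{"linear": [-0.003,0.001,0.08],"rot": [0,0,0.0027],"fingers": 30},{"linear": [-0.003,0.001,0.095],"rot": [0,0,0.0027],"fingers": 30},{"linear": [-0.003,0.001,0.1],"rot": [0,0,0.0027],"fingers": 30},{"linear": [-0.003,0.001,0.1],"rot": [0,0,0.0027],"fingers": 30},{"linear": [-0.003,0.001,0.1],"rot": [0,0,0.0027],"fingers": 30}])

```text
time_s: 22.3
ee_pos: [0.6079, -0.0358, 0.0336]
eef_rot: [0.001, 0.765, 0.644, 0.001]
force: [0.0, -0.5, -0.4]
grip_width: 0.451
grip_force: 50.5
```

```bash
python3 go.py 606,-35.5,18,-9.6
```

```text
t 22.3 pos [ 0.6079 -0.0358  0.0336] yaw -9.79 F [ 0.  -0.5 -0.4] w 38.5 gf 50.52252531051636 q [-0.52  0.73  0.73  1.84 -0.65  0.82  0.37]
linear [-0.1 -1.9 15.6] rot [ 0.002 -0.    -0.003]
```

Scaled: 16 mm / 1000 = 0.016, 13 mm / 1000 = 0.013.

>>> move_arm(motion=[{"linear": [0,-0.001,0.008],"rot": [0,0,0],"fingers": 30},{"linear": [0,-0.001,0.013],"rot": [0,0,0],"fingers": 30},{"linear": [0,-0.001,0.016],"rot": [0,0,0],"fingers": 30},{"linear": [0,-0.001,0.016],"rot": [0,0,0],"fingers": 30},{"linear": [0,-0.001,0.016],"rot": [0,0,0],"fingers": 30}])

```text
time_s: 22.8
ee_pos: [0.6058, -0.0349, 0.0175]
eef_rot: [-0.001, 0.765, 0.644, 0.001]
force: [-5.7, 2.5, 17.3]
grip_width: 0.454
grip_force: 52.4
```

```bash
python3 go.py 606,-35.5,17.5,-9.6
```

```text
t 22.8 pos [ 0.6058 -0.0349  0.0175] yaw -9.78 F [-5.7  2.5 17.3] w 38.8 gf 52.39869296550751 q [-0.51  0.75  0.71  1.85 -0.67  0.8   0.38]
linear [-0.6  0.3  0. ] rot [ 0.    -0.002 -0.003]
```

Scaled: -160 mm / 1000 = -0.16, -140 mm / 1000 = -0.14.

>>> move_arm(motion=[{"linear": [0,0,-0.001],"rot": [0,0,0],"fingers": 42},{"linear": [0,0,-0.001],"rot": [0,0,0],"fingers": 48},{"linear": [0,0,-0.001],"rot": [0,0,0],"fingers": 50},{"linear": [0,0,-0.001],"rot": [0,0,0],"fingers": 50},{"linear": [0,0,-0.015],"rot": [0,0,0],"fingers": 50},{"linear": [0,0,-0.05],"rot": [0,0,0],"fingers": 50},{"linear": [0,0,-0.1],"rot": [0,0,0],"fingers": 50},{"linear": [0.06,0,-0.14],"rot": [0,0,0],"fingers": 50},{"linear": [0.1,0,-0.16],"rot": [0,0,0],"fingers": 50},{"linear": [0.1,0,-0.16],"rot": [0,0,0],"fingers": 50}])

```text
time_s: 23.8
ee_pos: [0.6245, 0.0688, 0.1793]
eef_rot: [0.0, 0.763, 0.646, 0.002]
force: [-0.6, -0.3, 0.2]
grip_width: 0.586
grip_force: 0.0
```

```bash
python3 go.py; python3 - <<'E'
from fit import *
c=cap('wrist'); A=cap('scene'); B=cap('side')
a=cv2.resize(A['img'][130:330,200:450],(500,400),interpolation=cv2.INTER_CUBIC)
b=cv2.resize(B['img'][150:310,250:420],(425,400),interpolation=cv2.INTER_CUBIC)[:,:300]
cv2.imwrite('pics/end.png',np.hstack([a,b])[:,:,::-1])
for n,c in(('scene',A),('side',B)):
    q=pts(c,.54,.69,-.12,.02,.022,.035);print(n,'block',rect(q),np.percentile(q[:,2],[5,95]))
    q=pts(c,.40,.45,-.04,.03,.004,.06);print('old bolt spot',len(q))
    q=pts(c,.41,.5,.055,.135,.012,.03);print('ply',rect(q))
    q=pts(c,.38,.52,.2,.34,.03,.06);print('tin',rect(q))
    q=pts(c,.57,.66,.01,.1,.04,.06);print('stud top',q.mean(0) if len(q) else 0)
E
```

```text
t 23.8 pos [0.6245 0.0688 0.1793] yaw -9.49 F [-0.6 -0.3  0.2] w 50.0 gf 0.0 q [-0.77  0.59  0.87  1.69 -0.5   1.1   0.09]
scene block (array([605.6, -36.8]), array([76.3, 41.6]), 81.4) [0.02492058 0.03064608]
old bolt spot 3
ply (array([462.8,  95.5]), array([50.9, 50.3]), 70.8)
tin (array([441.4, 276.2]), array([68.3, 67.4]), 6.4)
stud top [0.62122503 0.04973754 0.04463425]
side block (array([604.8, -36.1]), array([77.1, 40.2]), 80.5) [0.02434462 0.02874226]
old bolt spot 0
ply (array([461.8,  96.5]), array([53.6, 48.8]), 69.7)
tin (array([439.4, 276.4]), array([66.1, 66.9]), 25.0)
stud top [0.61998516 0.04972122 0.04353508]
```

View pics/end.png

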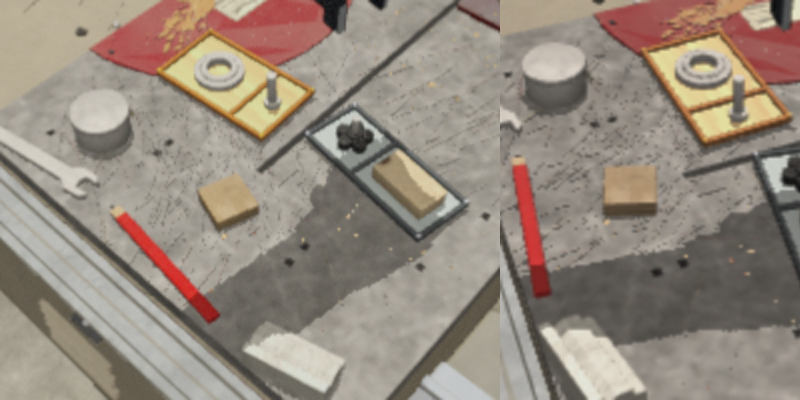

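The final view shows the ring (219,70) and bolt (272,90) in the wood tray, and the knob (354,137) and block (408,183) in the metal tray. The plywood square and tin have not moved, and the arm is clear.

```bash
python3 -c "
from bench import workorder;print(workorder.job_done())"
```

```text
the job is handed in; nothing more can be done
None
```

I made up both kits in the order asked and handed the job in at about 24 s; the last pictures showed all four parts in their compartments, with the plywood square and screw tin unmoved.

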